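# Dispense one nut from the feeder and nudge it onto the pick-up pad

### The arm

A 6-joint arm with a two-finger parallel gripper is mounted at the origin on a cart in front of the work surface, level with it; the furniture and walls round the work are solid. World frame = base frame: x ahead of the robot, y to its left, z up, the work surface at z = 0. Lengths are in m, angles in rad, forces in N, time in s.
With the tool pointing down it reaches from about 0.325 to 0.85 m from the base axis. Payload 15.5 kg.
Tool frame: the origin (TCP) lies between the finger pads; the fingertips stand 8 mm ahead of it and the grasp point (between the pads) lies 11 mm behind it (robot.tip_reach is the z of the fingertips in the tool frame, in m); z points along the fingers, y is the direction in which the jaws open and shut (so a half turn about z gives the same grasp; the last joint's range is limited). The gripper opens to 91 mm and grips with 3 to 60 N. Pads are 32 mm wide; open, the fingers measure 118 mm over their backs; the gripper's body (76 mm by 178 mm) begins 60 mm behind the grasp point.
Start: joints at [-1.206, 0.494, 1.345, -0, 1.302, -0.096], TCP at [0.278, -0.56, 0.183] pointing down, gripper open.
Joint ranges: [-2.91, 2.91], [-0.82, 2.16], [0.22, 2.67], [-1.22, 4.37], [0.12, 2.79], [-3.08, 3.08]. Speed limits (rad/s): [1.89, 1.89, 2.57, 3.01, 3.01, 3.01].

### API

Orientations are given as [roll, pitch, yaw] about the fixed x, y, z axes, in that order (R = Rz(yaw) Ry(pitch) Rx(roll)).
In Python, from cell import robot gives the robot as it stands. The module is installed in compiled form; this text tells all that it offers.
- The arm moves only by the shell command python3 -m creep 'ROWS' [FORCE]. ROWS is JSON, a list that holds one entry, the list of rows, each a list of 5 numbers: the closure, from -1 (fully open) to 1 (shut), so that 0 is half open, then the shift along the tool's x, y, z in units of 40 mm (1.0 is 40 mm), then the turn about the tool's z in units of 5 degrees (1.0 is 5 degrees). In form: [[[grip, dx, dy, dz, roll], ...]]. A call has 1 to 10 rows; each row is the pose to reach, as a shift and turn from the pose commanded when the call began, along the tool's axes at that moment; what a row does not reach only later rows make up. A row lasts 1/12 s, in which the tool goes at most 41.7 mm and 7.16 degrees, less where a joint would pass 70% of its speed; a pose out of reach is approached as far as the arm can. A call with a gripper value outside its range is refused whole. The fingers move at their own pace and stop on an object; FORCE is the grip in N (left out, the last holds). Time passes only in rows, so rows that repeat a pose let the fingers close. It gives the time, the measured TCP pose, the force and the opening at its end, in the units of the state.
- robot.get_obs(): the state, without advancing time (a new reading comes with each control period).
- robot.camera(name): name is "scene" or "top"; returns the picture (420x560x3 uint8, blue, green, red); there is no depth.
- robot.camera_model(name): a dict with "fx", "fy", "cx", "cy" (pixels), "xyz" and "rotation" of the camera in the world. Camera axes: x right, y down, z forward; pixel columns grow to the right and rows downward; lengths in m; the calibration is good to about 2 mm. A picture is of the moment at which its call begins. camera_model takes no time and is no camera call.
- robot.finish_job(): hands the job in, once; it reports no verdict.
The state is a dict: "time": time; "qpos": joint angles; "dq": joint speeds; "joint_torque": joint torques, N m; "tool_pos": TCP position; "tool_rot": TCP orientation; "force": force on the tool from outside, world axes, zero at the start; "torque": the same for the moment, N m; "gripper_width": finger opening in m.
Only numpy, scipy, OpenCV 4.12 (cv2) and the standard library are available. Lean on these libraries where they do the work, as an engineer would, in place of code of your own. Each camera call takes 0.05 s, during which the arm holds its last target.

### The job

Press the red plunger of the nut feeder all the way down once and let it come back up, so that a single nut comes out onto the lane in front. Then, without picking it up, push that nut along the lane with the fingertips until it lies wholly on the yellow pad. Leave the other nuts in the feeder and do not disturb the things standing around it.

Things in the scene. Friction and masses are not known exactly. Their poses are not given: they have to be found in the camera images.
- feeder: nut feeder, fixed to the bench, 160 (x) x 212 (y) mm. Origin: on the bench under the middle of the magazine (blue shaft, 37 mm square, top 54 mm above the bench); z up, -x points out of the outlet toward the robot; turned about z from start to start. A grey housing behind the magazine, 44 mm wide (y), 48 mm high, from x = 16 to 78 mm, carries the plunger
- lane_mid (a point): middle of the plain grey lane in front of the magazine, on its surface, at x = -46 mm, y = 0 of the feeder; axes as the feeder. The lane is flat, 4 mm above the bench, from the magazine's face at x = -18 mm of the feeder to a lip at x = -75 mm that rises 5 mm above it; in y it runs 106 mm either way and is open at both ends
- plunger_top (a point): centre of the top face of the red plunger button (32 mm across), on the feeder's x axis 50 mm behind its origin; 78 mm above the bench when up, 58 mm when pressed
- plunger (a joint): plunger travel straight down: 0 = up, 0.020 m = fully pressed. A spring returns it; 3 N to start, 8 to 10 N at the bottom. A bar inside moves twice as far and pushes the lowest nut out along the feeder's -x, to about 40 mm in front of its origin (y near 0). When the plunger is up again the next nut drops down; a second press would eject it too
- nut_1_center (a point): centre of the lowest nut in the magazine, the one that comes out first: plain steel hexagon nut, 24 mm over the flats, 27 mm over the corners, 13 mm high. Its centre is 10.5 mm above the bench when it lies in the magazine or on the lane; 35 g
- nut_2_center (a point): centre of the second nut in the magazine, same nut, 23.5 mm above the bench at the start; drops to 10.5 mm when the first has gone
- nut_3_center (a point): centre of the third (top) nut in the magazine, 36.5 mm above the bench at the start; drops to 23.5 mm
- yellow_pad: yellow rectangle, 56 mm (x, the width of the lane) x 54 mm (y), level with the lane (no edge to cross), sides parallel to the feeder's x and y; origin at its middle, which lies at x = -46 mm and y = +70 or -70 mm of the feeder (either end of the lane, differs from start to start). The nut must be pushed onto it.
- black_pad: black rectangle, same size, at the other end of the lane; stays empty
- grease_tin: flat round tin with a green lid, 66 mm across, 26 mm high, loose, beside the feeder; origin at the centre of its underside; leave it alone
- pine_block: pine block, 46 x 92 x 34 mm, loose, on the other side of the feeder; origin at the centre of its underside; leave it alone
- bolt: hexagon bolt lying on the bench in front of the lane, 62 mm long, 19 mm high, loose; origin at the middle underneath; leave it alone
- pliers: pliers with red grips, 174 x 42 x 13 mm, loose, far out on the right; origin at the middle underneath; leave them alone
- tape_measure: black tape measure, 80 x 72 x 34 mm, loose, on the left; origin at the middle underneath; leave it alone
- mug: white enamel mug, 84 mm across and 78 mm high, loose, on the right; origin at the centre of its underside; leave it alone

How it is judged:
By the outcome, as a careful person would: the job done as asked, in the order asked, and still so for the second after the job is handed in, with the robot touching nothing.
It also fails if it takes over 43 s, if anything falls off the work surface, if the arm or the gripper's body presses on something with over 40 N, if the wrist force passes 120 N, or if a joint passes its speed limit or range.

## Working session

There is one attempt and no reset: what is moved stays moved. The work goes in short steps, Python scripts to look and compute and a shell command to move; the robot and the scene stay as the last step left them, time stands still between calls to the robot, and variables do not carry over. Pictures are saved under pics/ and viewed, and the job is handed in when it is done.

```bash
mkdir -p pics
python3 - <<'E'
from cell import robot
import cv2
for n in("scene","top"):
    cv2.imwrite(f"pics/{n}0.png",robot.camera(n)); print(n,robot.camera_model(n))
o=robot.get_obs(); print(o['time'],o['tool_pos'],o['tool_rot'],o['gripper_width'],robot.tip_reach)
E
```

```text
scene {'fx': 471.52310741790393, 'fy': 471.52310741790393, 'cx': 287.04701279380663, 'cy': 205.51039916573154, 'xyz': array([-0.41176908,  0.75846571,  0.59894267]), 'rotation': array([-1.96801357, -0.00427375, -2.28411157])}
top {'fx': 411.4236047259789, 'fy': 411.4236047259789, 'cx': 279.5554320882083, 'cy': 209.75658988634788, 'xyz': array([ 0.35475374, -0.02030014,  1.2182369 ]), 'rotation': array([-3.00484759,  0.01243373, -1.55106688])}
0.1 [ 0.27778825 -0.55946021  0.1823401 ] [-3.14055341e+00 -1.11358972e-04  4.60850304e-01] 0.09120609305202883 0.008
```

View pics/scene0.png

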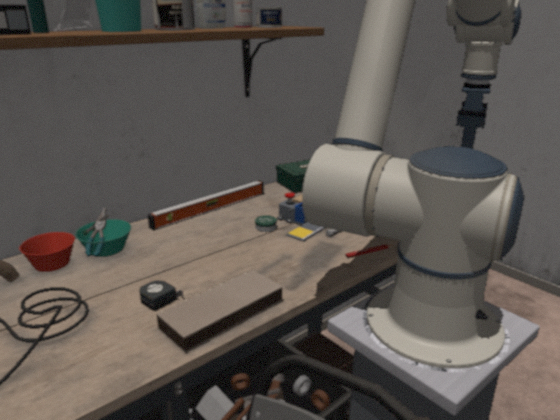

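View pics/top0.png

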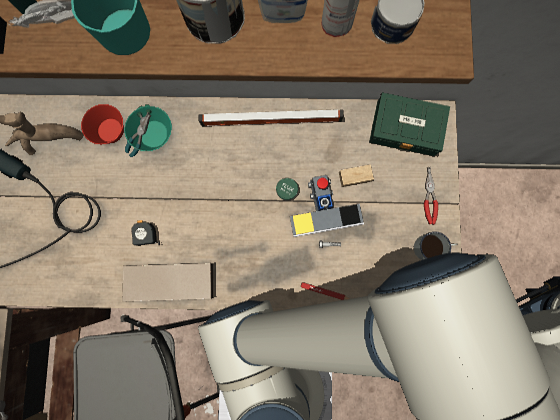

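The top view shows the plunger at (322,183), magazine (324,201), yellow pad (303,223) at the left end, black pad (350,215) at the right, tin (287,189), pine block (357,176), bolt (328,244).

```bash
cat > h.py <<'E'
from cell import robot
import cv2,numpy as np
from scipy.spatial.transform import Rotation as R
def ray(n,uv,z):
    m=robot.camera_model(n); d=np.array([(uv[0]-m['cx'])/m['fx'],(uv[1]-m['cy'])/m['fy'],1])
    d=R.from_euler('xyz',m['rotation']).apply(d); c=np.array(m['xyz']); return c+d*(z-c[2])/d[2]
def proj(n,p):
    m=robot.camera_model(n); q=R.from_euler('xyz',m['rotation']).inv().apply(np.array(p)-m['xyz'])
    return m['fx']*q[0]/q[2]+m['cx'],m['fy']*q[1]/q[2]+m['cy']
def blob(im,lo,hi,box):
    x0,y0,x1,y1=box; h=cv2.cvtColor(im[y0:y1,x0:x1],cv2.COLOR_BGR2HSV)
    k=cv2.inRange(h,np.array(lo),np.array(hi)); n,l,s,c=cv2.connectedComponentsWithStats(k)
    i=1+np.argmax(s[1:,4]); cs,_=cv2.findContours((l==i).astype(np.uint8),0,2)
    r=cv2.minAreaRect(cs[0]); return c[i]+[x0,y0],s[i],(np.array(cv2.boxPoints(r))+[x0,y0])
E
python3 - <<'E'
from h import *
im=cv2.imread('pics/top0.png')
B=(270,150,390,260)
for nm,lo,hi,z in(("yellow",(22,120,120),(35,255,255),.004),("black",(0,0,0),(179,255,45),.004),("red",(0,150,90),(8,255,255),.078),("blue",(105,120,40),(125,255,255),.054)):
    c,s,b=blob(im,lo,hi,B if nm!="black" else(335,195,370,235))
    print(nm,c.round(1),s,ray("top",c,z).round(4)); print([ray("top",p,z)[:2].round(3).tolist() for p in b])
v=im[140:270,260:400]; cv2.imwrite('pics/z0.png',cv2.resize(v,None,fx=5,fy=4.6,interpolation=2))
im=cv2.imread('pics/scene0.png')
v=im[160:270,230:370]; cv2.imwrite('pics/z1.png',cv2.resize(v,None,fx=5,fy=5,interpolation=2))
E
```

```text
yellow [303.  222.9] [ 23  62  21  22 349] [ 0.4834 -0.0721  0.004 ]
[[0.506, -0.039], [0.518, -0.093], [0.462, -0.105], [0.45, -0.051]]
black [349.4 214.8] [  5  10  20  21 316] [ 0.5101 -0.2095  0.004 ]
[[0.531, -0.179], [0.542, -0.231], [0.489, -0.24], [0.478, -0.189]]
red [322.1 183. ] [47 28 11 11 96] [ 0.5897 -0.1213  0.078 ]
[[0.589, -0.101], [0.61, -0.121], [0.59, -0.141], [0.57, -0.121]]
blue [324. 201.] [ 47  44  16  16 108] [ 0.5422 -0.1292  0.054 ]
[[0.555, -0.106], [0.563, -0.146], [0.527, -0.153], [0.518, -0.113]]
```

View pics/z0.png

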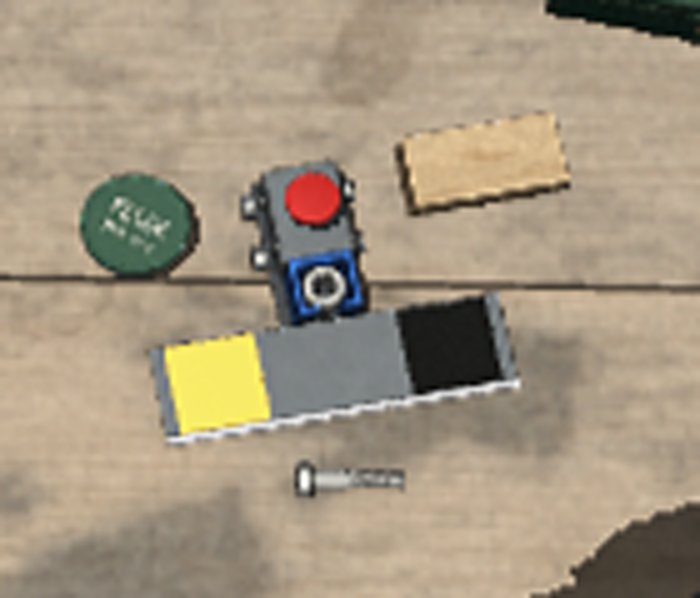

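View pics/z1.png

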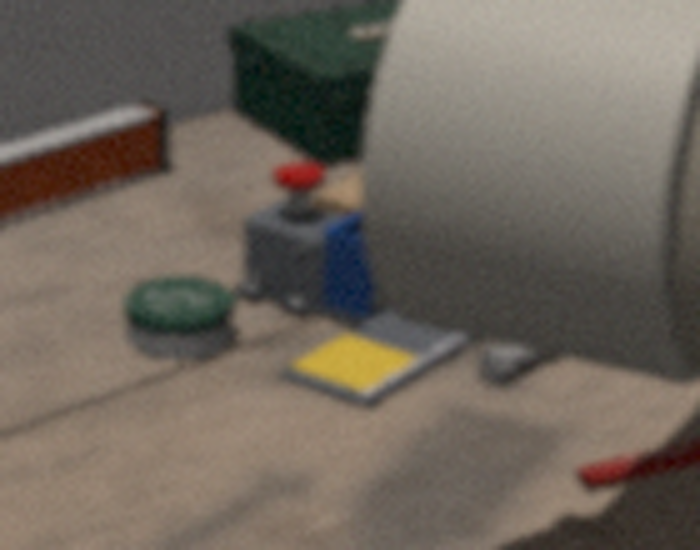

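```bash
python3 -m creep '[[[1,1,-0.5,0,0.5],[1,11.86,-6.33,0,3.08],[1,11.86,-6.33,0,3.08],[1,11.86,-6.33,0,3.08],[1,11.86,-6.33,0,3.08],[1,11.86,-6.33,0,3.08],[1,11.86,-6.33,0,3.08],[1,11.86,-6.33,0,3.08],[1,11.86,-6.33,0,3.08],[1,11.86,-6.33,0,3.08]]]' 20
```

```text
time: 0.93
tool_pos: [0.5195, -0.2208, 0.1827]
tool_rot: [-3.141, 0.0, 0.192]
force: [1.0, -1.4, 0.1]
gripper_width: 0.0277
```

```bash
python3 -m creep '[[[1,0,0,0,0],[1,0,0,0,0],[1,0,0,0,0],[1,0,0,0,0]]]'
cat >> h.py <<'E'
F0=np.array([.5419,-.1315]); YAW=.192
def feed(p):
    c,s=np.cos(YAW),np.sin(YAW); d=np.array(p[:2])-F0; return np.array([c*d[0]+s*d[1],-s*d[0]+c*d[1]])
def go(x,y,ztip):
    o=robot.get_obs(); p=o['tool_pos']; c,s=np.cos(YAW),np.sin(YAW)
    w=np.array([F0[0]+c*x-s*y,F0[1]+s*x+c*y,ztip+robot.tip_reach])
    d=R.from_euler('xyz',o['tool_rot']).inv().apply(w-p)/.04
    print('units',d.round(3),'turn',round(np.degrees(o['tool_rot'][2]-YAW)/5,3),'at',feed(p).round(4),'tip',round(p[2]-.008,4),o['force'].round(1),o['gripper_width'],o['time'])
E
python3 -c "
from h import *
go(.05,0,.085)"
```

```text
time: 1.27
tool_pos: [0.5181, -0.2236, 0.1827]
tool_rot: [-3.142, 0.0, 0.191]
force: [-1.0, -0.5, 0.3]
gripper_width: 0.0018
units [ 2.272 -2.15   2.241] turn -0.011 at [-0.0409 -0.0859] tip 0.1747 [-1.  -0.5  0.3] 0.001762914021446824 1.2667
```

```bash
python3 -m creep '[[[1,0.8,-0.75,0,0],[1,1.6,-1.5,0,0],[1,2.27,-2.15,0,0],[1,2.27,-2.15,0.5,0],[1,2.27,-2.15,1.2,0],[1,2.27,-2.15,1.8,0],[1,2.27,-2.15,2.2,0],[1,2.27,-2.15,2.2,0],[1,2.27,-2.15,2.2,0]]]'
python3 - <<'E'
from h import *
go(.05,0,.078)
cv2.imwrite('pics/a.png',robot.camera('top')); cv2.imwrite('pics/b.png',cv2.resize(robot.camera('scene')[150:270,220:380],None,fx=5,fy=5))
E
```

```text
time: 2.02
tool_pos: [0.5908, -0.1221, 0.0946]
tool_rot: [-3.141, 0.001, 0.19]
force: [0.7, -0.3, 0.5]
gripper_width: 0.0005
units [ 0.005 -0.002  0.214] turn -0.019 at [ 0.0498 -0.0001] tip 0.0866 [ 0.7 -0.3  0.5] 0.0005077922479473566 2.0167
```

View pics/b.png

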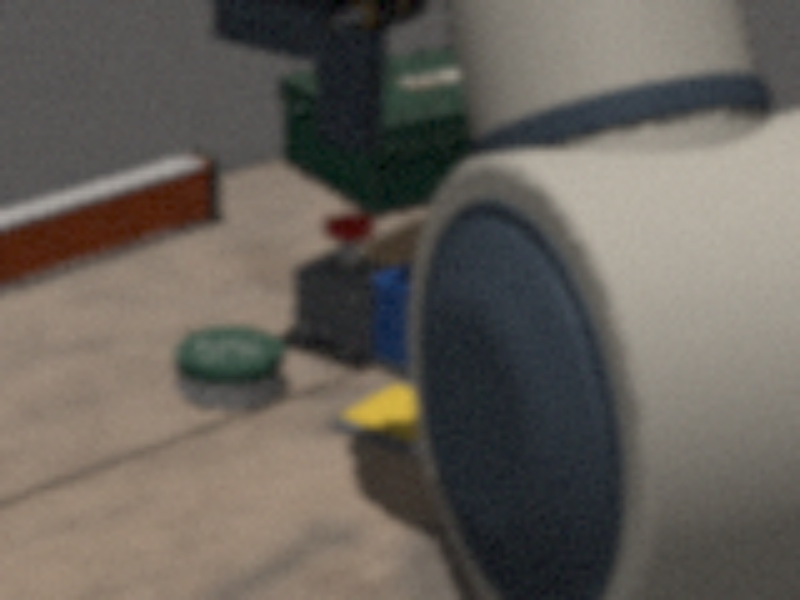

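View pics/a.png

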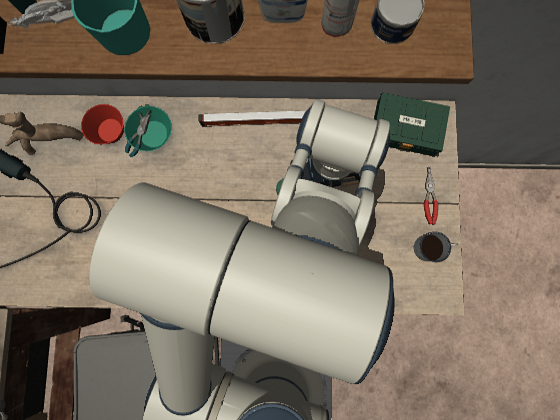

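Run:
```python
from h import *
p=robot.get_obs()['tool_pos']
print(proj('scene',p-[0,0,.008]),proj('scene',p+[0,0,.071]),proj('scene',[.5905,-.1219,.078]))
im=cv2.imread('pics/b.png')[0:300,200:500]
im=np.clip(255*(im/255.)**.45,0,255).astype(np.uint8)
cv2.imwrite('pics/b2.png',cv2.resize(im,None,fx=2,fy=2))
```

```text
(np.float64(289.2941792436124), np.float64(190.5195126405229)) (np.float64(289.45713922837905), np.float64(165.6272942191777)) (np.float64(289.574518649582), np.float64(193.7735275160418))
```

View pics/b2.png

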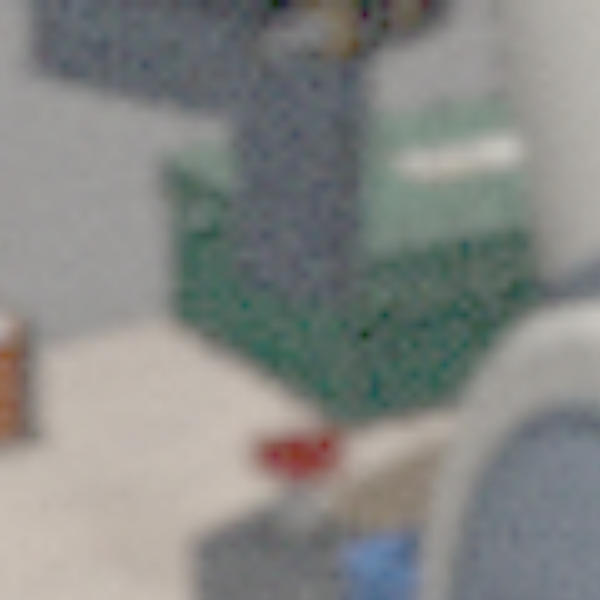

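The picture shows the fingertip ending near scene row 180, while the state predicts row 190.5. The real tip may be higher than reported, so I'll descend gently and let the force tell.

```bash
python3 -m creep '[[[1,0,0,0.1,0],[1,0,0,0.2,0],[1,0,0,0.25,0],[1,0,0,0.3,0],[1,0,0,0.3,0],[1,0,0,0.3,0]]]'
python3 - <<'E'
from h import *
go(.05,0,.058)
cv2.imwrite('pics/c.png',cv2.resize(robot.camera('scene')[150:270,220:380],None,fx=5,fy=5))
im=cv2.imread('pics/c.png')[0:300,200:500]
im=np.clip(255*(im/255.)**.45,0,255).astype(np.uint8)
cv2.imwrite('pics/c2.png',cv2.resize(im,None,fx=2,fy=2))
E
```

```text
time: 2.62
tool_pos: [0.5915, -0.121, 0.0828]
tool_rot: [-3.142, 0.0, 0.192]
force: [-0.2, 0.5, -0.0]
gripper_width: 0.0006
units [-0.017  0.022  0.42 ] turn 0.001 at [0.0507 0.0009] tip 0.0748 [-0.2  0.5 -0. ] 0.0006466461428321821 2.6167
```

View pics/c2.png

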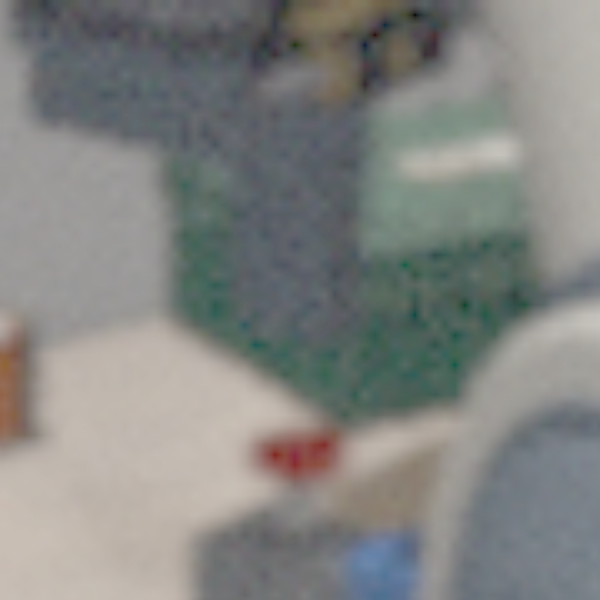

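Run:
```python
from h import *
p=np.array([.2778,-.5595,.1823])
for dz in(-.008,.011,.071): print(proj('scene',p+[0,0,dz]))
im=cv2.imread('pics/scene0.png')[30:200,420:520]
im=np.clip(255*(im/255.)**.5,0,255).astype(np.uint8)
cv2.imwrite('pics/d.png',cv2.resize(im,None,fx=3.5,fy=3.5))
```

```text
(np.float64(464.8904980981069), np.float64(159.17788733265604))
(np.float64(465.82880237932034), np.float64(153.17908311183834))
(np.float64(468.8560589107257), np.float64(133.8251063457852))
```

View pics/d.png

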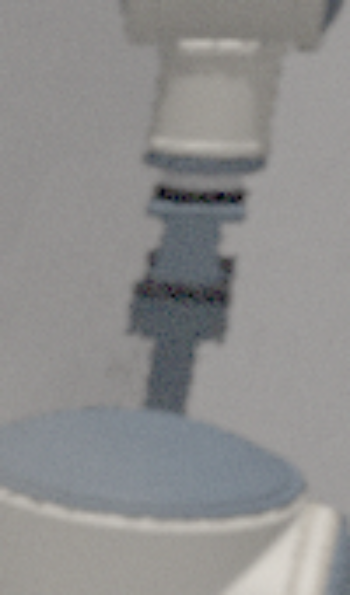

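Both views put the gripper about 20–25 mm above where the state says it is. I'll find the button by contact.

```bash
python3 -m creep '[[[1,-0.01,0.02,0.1,0],[1,-0.01,0.02,0.2,0],[1,-0.01,0.02,0.3,0],[1,-0.01,0.02,0.35,0],[1,-0.01,0.02,0.35,0],[1,-0.01,0.02,0.35,0]]]'
python3 - <<'E'
from h import *
go(.05,0,.058)
im=cv2.resize(robot.camera('scene')[150:210,260:320],None,fx=10,fy=10)
im=np.clip(255*(im/255.)**.45,0,255).astype(np.uint8)
cv2.imwrite('pics/e2.png',im)
E
```

```text
time: 3.17
tool_pos: [0.5911, -0.1218, 0.0686]
tool_rot: [-3.141, 0.0, 0.192]
force: [1.0, 0.3, 0.8]
gripper_width: 0.0005
units [-0.004  0.002  0.065] turn 0.0 at [0.0502 0.0001] tip 0.0606 [1.  0.3 0.8] 0.0005436464771866502 3.1667
```

View pics/e2.png

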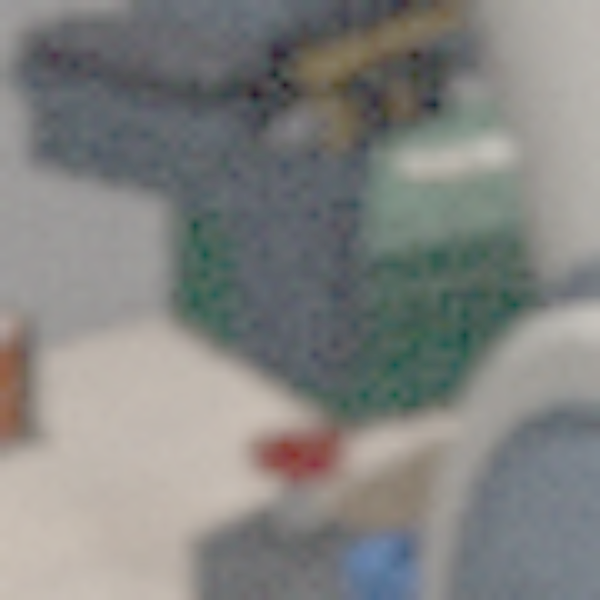

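```bash
python3 -m creep '[[[1,0,0,0.08,0],[1,0,0,0.16,0],[1,0,0,0.2,0],[1,0,0,0.2,0],[1,0,0,0.2,0]]]';python3 -m creep '[[[1,0,0,0.03,0],[1,0,0,0.06,0],[1,0,0,0.06,0],[1,0,0,0.06,0]]]'
```

```text
time: 3.63
tool_pos: [0.5912, -0.1218, 0.0607]
tool_rot: [-3.141, 0.0, 0.192]
force: [0.6, 0.5, -0.2]
gripper_width: 0.0001
time: 3.97
tool_pos: [0.5912, -0.1219, 0.0584]
tool_rot: [-3.142, 0.0, 0.192]
force: [-0.7, 0.4, 0.2]
gripper_width: 0.0001
```

```bash
python3 -m creep '[[[1,0,0,0.03,0],[1,0,0,0.06,0],[1,0,0,0.06,0],[1,0,0,0.06,0]]]';python3 -m creep '[[[1,0,0,0.03,0],[1,0,0,0.06,0],[1,0,0,0.06,0],[1,0,0,0.06,0]]]'
python3 - <<'E'
from h import *
go(.05,0,.058)
im=cv2.resize(robot.camera('scene')[150:210,260:320],None,fx=10,fy=10)
im=np.clip(255*(im/255.)**.45,0,255).astype(np.uint8)
cv2.imwrite('pics/f2.png',im)
E
```

```text
time: 4.3
tool_pos: [0.5912, -0.1219, 0.0559]
tool_rot: [-3.141, 0.0, 0.192]
force: [-0.4, 0.8, 0.9]
gripper_width: 0.0009
time: 4.63
tool_pos: [0.5912, -0.1219, 0.0535]
tool_rot: [-3.142, 0.0, 0.192]
force: [-0.2, 0.5, 0.3]
gripper_width: 0.0002
units [-0.005  0.001 -0.312] turn -0.0 at [0.0502 0.0001] tip 0.0455 [-0.2  0.5  0.3] 0.00021792422888561346 4.6333
```

View pics/f2.png

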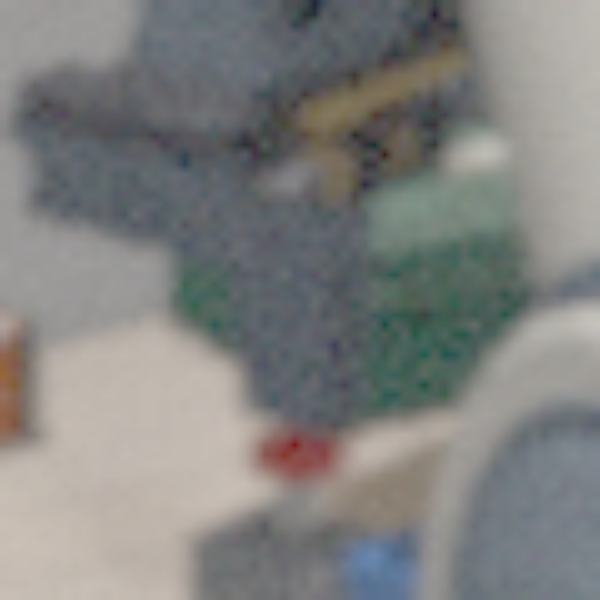

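```bash
for i in 1; do python3 -m creep '[[[1,0,0,0.05,0],[1,0,0,0.05,0],[1,0,0,0.05,0]]]'|egrep 'pos|force';python3 -m creep '[[[1,0,0,0.05,0],[1,0,0,0.05,0],[1,0,0,0.05,0]]]'|egrep 'pos|force';python3 -m creep '[[[1,0,0,0.05,0],[1,0,0,0.05,0],[1,0,0,0.05,0]]]'|egrep 'pos|force'; done
```

```text
tool_pos: [0.5912, -0.1219, 0.0515]
force: [-0.0, 0.7, 0.1]
tool_pos: [0.5912, -0.1219, 0.0495]
force: [0.1, -0.7, -0.2]
tool_pos: [0.5912, -0.1219, 0.0475]
force: [0.3, -0.5, -0.4]
```

```bash
python3 -m creep '[[[1,0,0,0.05,0],[1,0,0,0.05,0],[1,0,0,0.05,0]]]'|egrep 'pos|force';python3 -m creep '[[[1,0,0,0.05,0],[1,0,0,0.05,0],[1,0,0,0.05,0]]]'|egrep 'time|pos|force'
python3 - <<'E'
from h import *
im=cv2.resize(robot.camera('scene')[150:210,260:320],None,fx=10,fy=10)
im=np.clip(255*(im/255.)**.45,0,255).astype(np.uint8)
cv2.imwrite('pics/g2.png',im)
E
```

```text
tool_pos: [0.5913, -0.1219, 0.0457]
force: [-0.1, -1.0, 2.5]
time: 5.93
tool_pos: [0.5914, -0.1219, 0.0437]
force: [0.1, -0.6, 3.5]
```

View pics/g2.png

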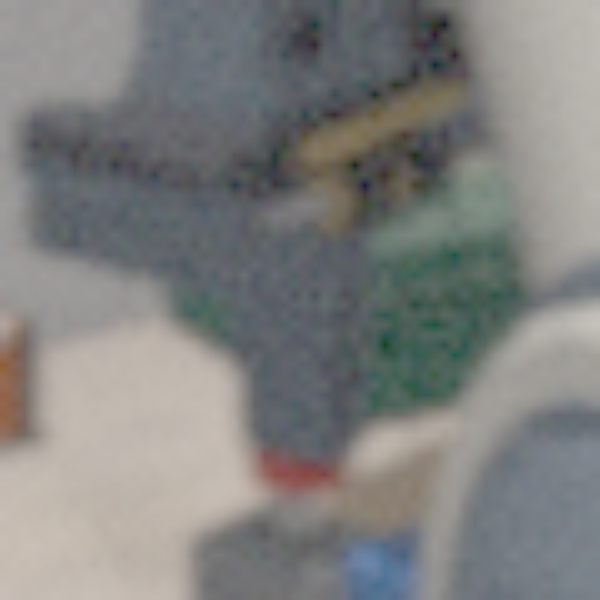

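Contact is at TCP z ≈ 0.0455, so the real tip is about 32 mm above the reported TCP. The button should bottom out at about 0.0255.

```bash
python3 -m creep '[[[1,0,0,0.1,0],[1,0,0,0.2,0],[1,0,0,0.3,0],[1,0,0,0.38,0],[1,0,0,0.38,0],[1,0,0,0.38,0]]]'|egrep 'pos|force';python3 -m creep '[[[1,0,0,0.04,0],[1,0,0,0.04,0],[1,0,0,0.04,0]]]'|egrep 'pos|force'
```

```text
tool_pos: [0.5915, -0.1219, 0.0285]
force: [0.8, -0.4, 6.3]
tool_pos: [0.5915, -0.122, 0.0272]
force: [-0.5, 1.4, 8.3]
```

```bash
python3 -m creep '[[[1,0,0,0.03,0],[1,0,0,0.03,0],[1,0,0,0.03,0]]]'|egrep 'pos|force'
```

```text
tool_pos: [0.5916, -0.122, 0.027]
force: [-6.0, 1.7, 26.4]
```

Force jumped to 26 N at a standstill, so the plunger is fully down. I'm letting it up now.

```bash
python3 -m creep '[[[1,0,0,-0.1,0],[1,0,0,-0.25,0],[1,0,0,-0.4,0],[1,0,0,-0.55,0],[1,0,0,-0.7,0],[1,0,0,-1.2,0],[1,0,0,-2,0],[1,0,0,-2.8,0],[1,0,0,-2.8,0],[1,0,0,-2.8,0]]]'
python3 - <<'E'
from h import *
go(-.04,-.05,.014+.031-.039+.06)
cv2.imwrite('pics/h.png',cv2.resize(robot.camera('scene')[150:270,220:380],None,fx=5,fy=5))
E
```

```text
time: 7.82
tool_pos: [0.5921, -0.1221, 0.1395]
tool_rot: [3.14, -0.003, 0.192]
force: [0.1, -0.8, -0.0]
gripper_width: 0.0004
units [-2.281  1.238  1.632] turn 0.0 at [ 0.0511 -0.0004] tip 0.1315 [ 0.1 -0.8 -0. ] 0.0004203464389433189 7.8167
```

View pics/h.png

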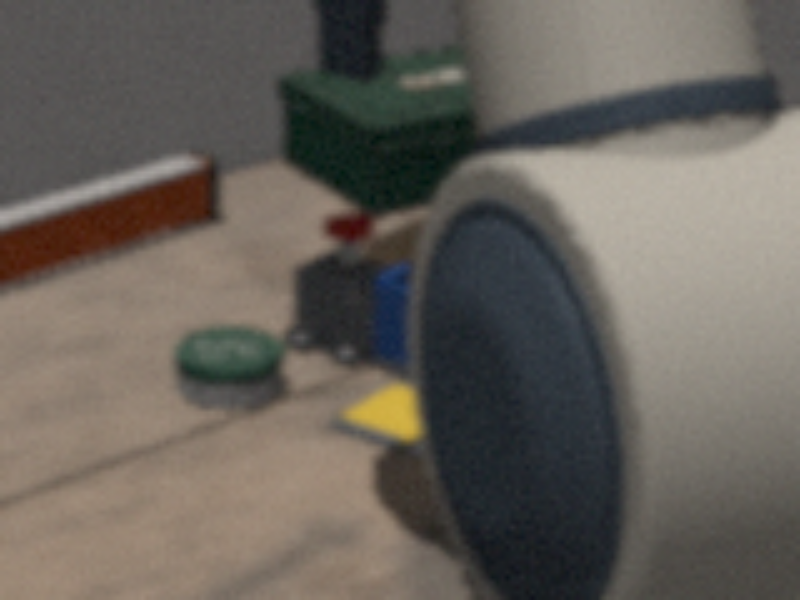

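```bash
python3 -m creep '[[[1,-5,9,0,0],[1,-5,9,0,0],[1,-5,9,0,0],[1,-5,9,0,0],[1,-5,9,0,0],[1,-5,9,0,0],[1,-5,9,0,0],[1,-5,9,0,0],[1,-5,9,0,0],[1,-5,9,0,0]]]'
python3 - <<'E'
from h import *
im=robot.camera('top'); cv2.imwrite('pics/i.png',im)
cv2.imwrite('pics/i2.png',cv2.resize(im[140:270,260:400],None,fx=5,fy=4.6,interpolation=2))
E
```

```text
time: 8.7
tool_pos: [0.4617, -0.5151, 0.1358]
tool_rot: [-3.139, 0.001, 0.191]
force: [0.4, -0.0, -0.2]
gripper_width: 0.0008
```

View pics/i2.png

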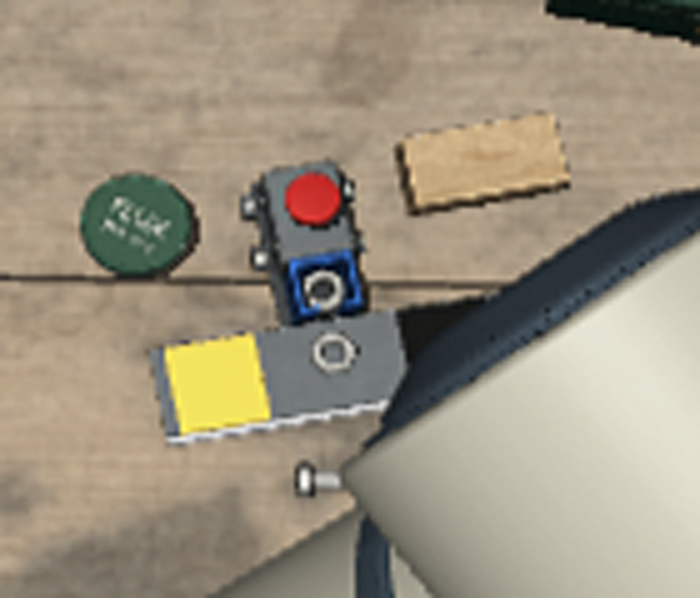

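Run:
```python
from h import *
n=ray('top',(326.8,216.5),.017); print('nut',feed(n).round(4))
print('mag',feed(ray('top',(324,201),.054)).round(4))
c,s=np.cos(YAW),np.sin(YAW)
for x in(.012,.088):
  for y in(.089,0):
    for z in(.14,.155): print(x,y,z,np.round(proj('scene',[F0[0]+c*x-s*y,F0[1]+s*x+c*y,z]),1))
print(np.round(proj('scene',[F0[0]+c*.05,F0[1]+s*.05,.076]),1))
go(-.046,-.055,0)
```

```text
nut [-0.0408 -0.002 ]
mag [0.0007 0.0021]
0.012 0.089 0.14 [280.8 185.2]
0.012 0.089 0.155 [280.8 180.2]
0.012 0 0.14 [299.8 177. ]
0.012 0 0.155 [299.9 172.2]
0.088 0.089 0.14 [260.4 179.5]
0.088 0.089 0.155 [260.3 174.6]
0.088 0 0.14 [279.7 171.8]
0.088 0 0.155 [279.7 167.1]
[289.5 194.3]
units [ 2.712 -7.806  3.183] turn -0.042 at [-0.1554 -0.3668] tip 0.1277 [-6.  -2.8 -0.2] 0.0004261970583097683 8.75
```

Nut 1 lies at feeder (-0.041, -0.002), and the magazine still shows a nut in it. I'm moving behind nut 1 on the black-pad side.

```bash
python3 -m creep '[[[1,2.76,-7.98,0,0],[1,2.76,-7.98,0,0],[1,2.76,-7.98,0,0],[1,2.76,-7.98,0,0],[1,2.76,-7.98,0,0],[1,2.76,-7.98,0,0],[1,2.76,-7.98,0,0],[1,2.76,-7.98,0,0],[1,2.76,-7.98,0,0],[1,2.76,-7.98,0,0]]]'; python3 -m creep '[[[1,0,0,0,0],[1,0,0,0,0]]]' >/dev/null
python3 - <<'E'
from h import *
go(-.044,-.048,.010-.039)
cv2.imwrite('pics/j.png',cv2.resize(robot.camera('scene')[130:270,220:400],None,fx=4,fy=4))
cv2.imwrite('pics/k.png',robot.camera('top'))
E
```

```text
time: 9.58
tool_pos: [0.5104, -0.1762, 0.1365]
tool_rot: [-3.14, 0.002, 0.195]
force: [0.2, -0.1, -0.1]
gripper_width: 0.0005
units [-0.102  0.161  3.951] turn -0.008 at [-0.0398 -0.0416] tip 0.129 [-0.2  0.6 -0.1] 0.00022385871945033268 9.75
```

View pics/j.png

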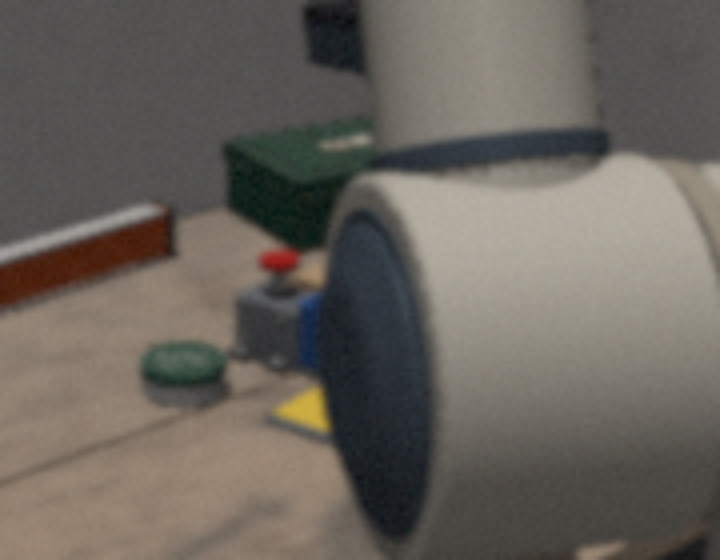

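View pics/k.png

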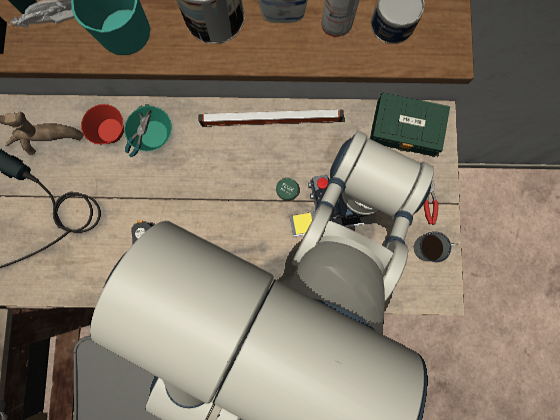

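The arm hides the lane in both views here, so I'll lower by the calibrated height and watch the force.

```bash
python3 -m creep '[[[1,-0.1,0.2,0,0],[1,-0.1,0.2,0.8,0],[1,-0.1,0.2,1.6,0],[1,-0.1,0.2,2.4,0],[1,-0.1,0.2,2.9,0],[1,-0.1,0.2,3.2,0],[1,-0.1,0.2,3.4,0],[1,-0.1,0.2,3.4,0]]]';python3 -c "
from h import *
go(-.044,-.050,.010-.039)"
```

```text
time: 10.52
tool_pos: [0.5078, -0.1883, 0.0003]
tool_rot: [-3.14, 0.002, 0.191]
force: [0.6, 0.2, -0.5]
gripper_width: 0.0002
units [0.009 0.02  0.531] turn -0.012 at [-0.0443 -0.0492] tip -0.0077 [ 0.6  0.2 -0.5] 0.00019688325762033275 10.5167
```

```bash
python3 -m creep '[[[1,0,0,0.1,0],[1,0,0,0.2,0],[1,0,0,0.3,0],[1,0,0,0.4,0],[1,0,0,0.48,0],[1,0,0,0.5,0],[1,0,0,0.5,0]]]';python3 -c "
from h import *
go(-.044,.038,.010-.039)"
```

```text
time: 11.1
tool_pos: [0.5086, -0.1876, -0.0186]
tool_rot: [-3.141, 0.0, 0.192]
force: [0.1, 0.7, -0.9]
gripper_width: 0.0006
units [-0.015 -2.167  0.061] turn 0.001 at [-0.0434 -0.0487] tip -0.0266 [ 0.1  0.7 -0.9] 0.0006308789866748815 11.1
```

```bash
python3 -m creep '[[[1,-0.01,0,0.07,0],[1,-0.01,-0.08,0.07,0],[1,-0.01,-0.16,0.07,0],[1,-0.01,-0.24,0.07,0],[1,-0.01,-0.32,0.07,0],[1,-0.01,-0.4,0.07,0],[1,-0.01,-0.48,0.07,0],[1,-0.01,-0.56,0.07,0],[1,-0.01,-0.64,0.07,0],[1,-0.01,-0.72,0.07,0]]]';python3 -c "
from h import *
go(-.044,.038,.010-.039)"
```

```text
time: 11.93
tool_pos: [0.5028, -0.1591, -0.0212]
tool_rot: [3.142, -0.0, 0.192]
force: [-1.1, -0.3, -0.0]
gripper_width: 0.0004
units [-0.008 -1.441 -0.004] turn 0.001 at [-0.0437 -0.0197] tip -0.0292 [-1.1 -0.3 -0. ] 0.00043999873164488794 11.9333
```

```bash
python3 -m creep '[[[1,0,-0.08,0,0],[1,0,-0.16,0,0],[1,0,-0.24,0,0],[1,0,-0.32,0,0],[1,0,-0.4,0,0],[1,0,-0.48,0,0],[1,0,-0.56,0,0],[1,0,-0.64,0,0],[1,0,-0.72,0,0],[1,0,-0.8,0,0]]]';python3 -m creep '[[[1,0,-0.08,0,0],[1,0,-0.16,0,0],[1,0,-0.24,0,0],[1,0,-0.32,0,0],[1,0,-0.4,0,0],[1,0,-0.46,0,0],[1,0,-0.5,0,0],[1,0,-0.5,0,0]]]';python3 - <<'E'
from h import *
go(-.044,.042,.010-.039)
cv2.imwrite('pics/l.png',cv2.resize(robot.camera('scene')[130:270,220:400],None,fx=4,fy=4))
E
```

```text
time: 12.77
tool_pos: [0.4967, -0.1277, -0.0212]
tool_rot: [3.142, -0.0, 0.192]
force: [-0.3, -0.6, -0.6]
gripper_width: 0.0002
time: 13.43
tool_pos: [0.4928, -0.1081, -0.0212]
tool_rot: [-3.141, 0.0, 0.192]
force: [0.2, -0.8, 0.2]
gripper_width: 0.0002
units [-0.006 -0.241 -0.004] turn 0.003 at [-0.0438  0.0324] tip -0.0292 [ 0.2 -0.8  0.2] 0.0002497170449743479 13.4333
```

View pics/l.png

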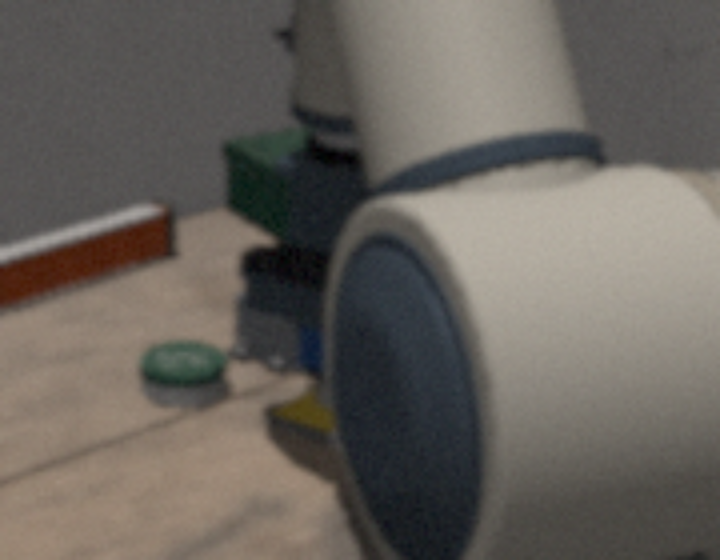

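```bash
python3 -m creep '[[[1,0,-0.07,0,0],[1,0,-0.14,0,0],[1,0,-0.14,0,0],[1,0,-0.14,0,0]]]';python3 -m creep '[[[1,0,0.1,0,0],[1,0,0.3,0,0],[1,0,0.3,-0.3,0],[1,0,0.3,-1.2,0],[1,0,0.3,-2.2,0],[1,0,0.3,-3.2,0],[1,0,0.3,-4,0],[1,0,0.3,-4,0],[1,0,0.3,-4,0]]]'; python3 -m creep '[[[1,-3,10,0,0],[1,-3,10,0,0],[1,-3,10,0,0],[1,-3,10,0,0],[1,-3,10,0,0],[1,-3,10,0,0],[1,-3,10,0,0],[1,-3,10,0,0],[1,-3,10,0,0],[1,-3,10,0,0]]]'
python3 - <<'E'
from h import *
go(-.044,.042,.010-.039)
im=robot.camera('top'); cv2.imwrite('pics/m.png',im)
cv2.imwrite('pics/m2.png',cv2.resize(im[140:270,260:400],None,fx=5,fy=4.6,interpolation=2))
E
```

```text
time: 13.82
tool_pos: [0.4918, -0.1027, -0.0212]
tool_rot: [-3.142, 0.0, 0.192]
force: [0.9, -0.6, 0.2]
gripper_width: 0.0004
time: 14.57
tool_pos: [0.4954, -0.1158, 0.1407]
tool_rot: [3.139, -0.004, 0.192]
force: [-0.5, -0.0, -0.7]
gripper_width: 0.0005
time: 15.4
tool_pos: [0.4512, -0.5313, 0.137]
tool_rot: [-3.139, 0.001, 0.192]
force: [1.3, -0.5, -0.3]
gripper_width: 0.0002
units [  3.032 -10.42    3.969] turn -0.006 at [-0.1653 -0.3751] tip 0.129 [ 1.3 -0.5 -0.3] 0.00019789065530674072 15.4
```

View pics/m2.png

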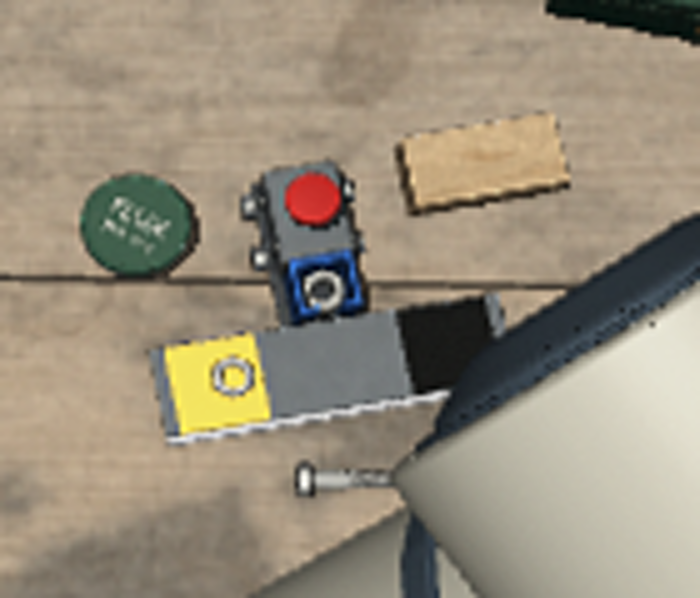

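Run:
```python
from h import *
print('nut',feed(ray('top',(306.6,221.7),.017)).round(4))
im=cv2.imread('pics/m.png'); c,s,b=blob(im,(22,120,120),(35,255,255),(270,150,390,260))
p=np.array([feed(ray('top',q,.004)) for q in b]).round(4); print(p)
k=(cv2.inRange(cv2.cvtColor(im,cv2.COLOR_BGR2HSV),(22,80,80),(35,255,255)))[208:238,288:322]
for r in k: print(''.join('#' if v else '.' for v in r))
```

```text
nut [-0.0456  0.0592]
[[-0.0175  0.0971]
 [-0.017   0.0417]
 [-0.0743  0.042 ]
 [-0.0746  0.097 ]]
..................................
..................................
..................................
..................................
.....................#............
................#######...........
..........#############...........
.....##################...........
.....###################..........
.....###################..........
.....###########.....###..........
.....##########...#...##..........
.....##########..####..#..........
.....##########..####..##.........
......#########..####..##.........
......#########..####..##.........
......#########...#...###.........
......###########....####.........
......####################........
.......###################........
.......###################........
.......###################........
.......###################........
.......##################.........
........############..............
........#######...................
........#.........................
..................................
..................................
..................................
```

Run:
```python
from h import *
a=cv2.imread('pics/top0.png'); b=cv2.imread('pics/m.png')
for nm,(x0,y0,x1,y1) in dict(tin=(270,172,304,206),block=(335,160,378,190),bolthead=(315,236,335,250),tape=(125,212,165,250),pliers=(418,160,445,230),mug=(410,228,456,252)).items():
    t=a[y0:y1,x0:x1]; w=b[y0-5:y1+5,x0-5:x1+5]; r=cv2.matchTemplate(w,t,cv2.TM_CCOEFF_NORMED); _,v,_,l=cv2.minMaxLoc(r); print(nm,round(v,3),np.array(l)-5)
```

```text
tin 1.0 [0 0]
block 0.999 [0 0]
bolthead 0.999 [0 0]
tape 1.0 [0 0]
pliers -0.095 [0 0]
mug -0.269 [-3 -4]
```

View pics/m.png

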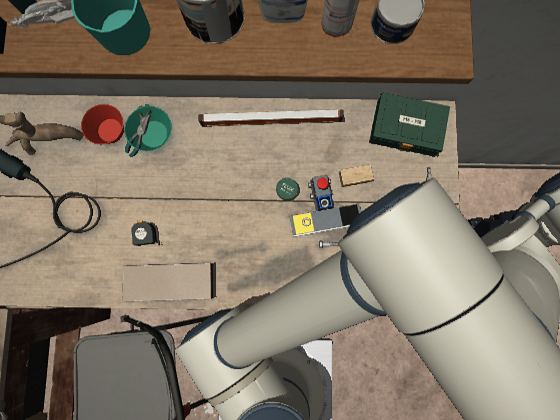

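```bash
python3 -c "
from cell import robot
o=robot.get_obs(); print(o['time'],o['dq'].round(3),o['force'])
print(robot.finish_job())"
```

```text
15.45 [ 0.04  -0.044  0.118 -0.002 -0.071  0.087] [-7.86941802 -1.99655118 -0.61768025]
the job is handed in; nothing more can be done
None
```

I handed the job in at 15.45 s, with one nut out of the feeder and lying wholly on the yellow pad.

- **Press:** I pressed the plunger once with closed fingers. The force rose from about 8 N to 26 N as it stopped at the bottom. The pictures then showed it back up, with one nut on the lane and a nut still in the magazine.
- **Push:** I pushed the nut along the lane with the closed fingertips. The last top view puts its centre at x = -46, y = +59 mm of the feeder. Yellow shows on all sides, but it is off-centre: the tightest gap is about 4–5 mm, on the edge toward the magazine.
- **Surroundings:** In the last picture the tin, pine block, tape measure and bolt head match their starting positions exactly.
- **Not confirmed at the end:** The arm hid the mug and pliers in that last picture, so their match check gave nothing. They stood in place in a view before the push, and by my estimate the gripper passed about 90 mm above the mug.
- **Disagreement:** The reported tool height did not fit what I saw. The real fingertips were about 39 mm higher than the state said. I took the height from contact with the plunger and used that for the push.
- **Force at hand-in:** The wrist read about 8 N while the arm was still settling from its last move. I had seen a similar reading after an earlier fast move, so I took it as braking rather than contact.

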